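Reset the leak alarm against its bracket under the sink

ROBOT

A 6-joint arm with a two-finger parallel gripper is mounted at the origin on the work surface. World frame = base frame: x ahead of the robot, y to its left, z up, the work surface at z = 0. Lengths are in m, angles in rad, forces in N, time in s.
With the tool pointing down it reaches from about 0.275 to 0.875 m from the base axis. Payload 12.5 kg.
Tool frame: the origin (TCP) lies at the very end of the fingers, on their centre line; the grasp point (between the pads) lies 19 mm behind it; z points along the fingers, y is the line along which they close (so a half turn about z gives the same grasp; the last joint's range is limited). The gripper opens to 85 mm and grips with 20 to 120 N. Pads are 22 mm wide; open, the fingers measure 114 mm over their backs; the gripper's body (76 mm by 85 mm) begins 54 mm behind the grasp point. The pads swing forward as they close: fully open they stand 13 mm farther back than shut.
Start: joints at [-1.211, 0.351, 1.652, -0, 1.139, -0.085], TCP at [0.237, -0.496, 0.231] pointing down, gripper open.
Joint ranges: [-2.75, 2.75], [-0.79, 2.1], [0.01, 2.65], [-1.57, 4.71], [0.07, 3.14], [-2.87, 2.87]. Speed limits (rad/s): [2.22, 2.22, 2.79, 3.14, 3.14, 3.14].

INTERFACE

Orientations are given as a 3x3 rotation matrix whose columns are the frame's x, y, z axes.
In Python, from bench import manip gives the robot as it stands. Calls block until the motion is done:
- manip.move_ptp(position, orientation): joint-space move of the TCP to a pose.
- manip.move_l(position, attitude=None, max_speed=0.15): straight line of the TCP; attitude=None keeps the orientation; max_speed is the mean speed in m/s.
- manip.move_j(angles): joint-space move.
- manip.set_gripper(opening, effort=None): opening from 0.0 (shut) to 1.0 (fully open); effort is the grip in N (None keeps the last); returns when the fingers have stopped.
- manip.dwell(seconds).
- manip.inverse_kinematics(position, orientation): joint angles nearest the present ones, or None.
- manip.grab_frame(name): name is "scene" or "top" or "wrist"; returns (picture, depth): 384x512x3 uint8, red, green, blue; 384x512 float32, m along the optical axis (not along the pixel's ray), 0 where there is no reading.
- manip.get_calibration(name): a dict with "camera_matrix" (3x3 intrinsics, pixels), "R" (3x3) and "t" (3): a world point X has camera coordinates R X + t. Camera axes: x right, y down, z forward; pixel columns grow to the right and rows downward; lengths in m; the calibration is good to about 2 mm. The wrist camera is an equidistant fisheye: a pixel r from the principal point sees the ray r / f radians off the axis. A picture is of the moment at which its call begins: read the wrist's pose just before it. get_calibration takes no time and is no camera call; for the wrist camera it gives the pose at the moment of the call.
A pose or a line that the arm cannot do raises manip.Unreachable and nothing moves.
- manip.sign_off(): hands the job in; it is judged then, once.
Trained networks look in the newest picture that a camera, given by its name, has taken for a name from the list of things; names that differ only in an ending like _2 or _b are one class to them, and where a whole thing is asked for, a point or a joint stands for the part that bears it (a point fixed in the world has none). Each returns a list of dicts, best first, with "confidence" (0 to 1); they miss things now and then, are a little off and sometimes report something else, mostly with a low value. They report only what shows in the picture. A call takes as long as a camera call.
- manip.look_for(camera, name): "at" ([x, y, z] in m, in world coordinates, good to about 4 mm: the middle of the surface that is visible of it).
Readings, each from a call of its own:
- manip.current_time(): time.
- manip.current_qpos(): joint angles.
- manip.current_joint_vel(): joint speeds.
- manip.current_joint_torque(): joint torques, N m.
- manip.current_ee_pos(): TCP position.
- manip.current_tcp_rot(): TCP orientation.
- manip.current_force(): force on the tool from outside, world axes, zero at the start.
- manip.current_ft_torque(): the same for the moment, N m.
- manip.current_grip_width(): opening from 0.0 (shut) to 1.0 (fully open).
- manip.current_grip_force(): force on a finger pad.
Only numpy, scipy, OpenCV 4.12 (cv2) and the standard library are available. Lean on these libraries where they do the work, as an engineer would, in place of code of your own. Each camera call takes 0.05 s, during which the arm holds its last target. There are 200 camera calls.

TASK

Clear the stray measuring cup from in front of the metal angle bracket by nesting it, upright, in the one other cup of the same shape. Then set the leak alarm down there with its plain end flat against the bracket's upright plate and, with the bracket taking the push, press the plunger in the alarm's other end fully in, keep it in for a good second, and let it spring out again. Leave the alarm lying flat, square against the plate, and leave everything else where it is.

Things in the scene. Friction and masses are not known exactly. Their poses are not given: they have to be found in the camera images.
- alarm: Leak alarm, loose: white plastic box 120 long (x) x 56 wide (y) x 42 high, about 0.23 kg, round grey speaker disc on top towards the plain end. Origin: centre of its underside. Own +x points to the plain end (at x = +60 mm); the plunger sticks out of the -x end. It slides on the tray under 1 to 2 N.
- alarm_end (a point): Centre of the alarm's plain end face: 60 mm from the origin along its +x, 21 mm above the underside.
- plunger_tip (a point): Centre of the outer face of the alarm's round grey plunger (28 mm diameter), 21 mm above the underside; it stands 14 mm out of the -x end, so 74 mm from the alarm's origin, and is pressed along the alarm's +x.
- plunger (a joint): How far the plunger is pressed in, m: 0 = out, 0.010 = fully in. A spring pushes it out: 2.5 N to start it, 5 N fully in; it does not latch.
- bracket: Metal angle bracket screwed to the tray, immovable, the stop. Upright plate 130 wide (y) x 50 high x 6 thick, with a 5 mm thick foot running 61 mm back behind it. Origin: at the bottom centre of the plate's front face, on the tray floor; own +x points from the open front side into the plate, so an alarm against it has its plain end at the bracket's x = 0 and its own +x along the bracket's +x.
- cup: Stray measuring cup, pale plastic, round, tapered: 36 mm outside at the foot, 63 mm at the rim, 88 high, wall 2.5, thick bottom: inner floor 36 mm above the underside. About 60 g. Stands upright in front of the bracket where the alarm must go. Origin: centre of its underside, z up its axis.
- mate: The other cup of exactly the same shape and size, about 90 g, loose, upright, mouth up, empty. Origin: centre of its underside, z up its axis. A cup nested in it rests on its inner floor, 36 mm above its origin, with about 3 mm of play all round, and shows 36 mm above its rim.
- square_tub: Pale plastic tub, square, 56 x 56 x 84 high, open on top; the cup does not nest in it. Origin: centre of its underside.
- beaker: Pale plastic beaker, round with straight sides, 48 diameter x 86 high, open on top; the cup does not nest in it. Origin: centre of its underside.
- jug: Purple plastic jug, 110 mm across, 140 high, handle to its +y (to 96 mm from the axis). Origin: centre of its underside. Bystander.
- brush: Green scrubbing brush, 150 x 50 x 58 high with a bow handle, lying along its x. Origin: centre of its underside. Bystander.
- aerator: Chrome tap aerator, 30 mm diameter, 30 high. Origin: centre of its underside. Bystander.
- mousetrap: Steel mousetrap with spring clip, 100 x 48 x 18 high. Origin: centre of its underside. Bystander. (All things stand on the floor of a fixed beige tray, 4 mm above the work surface, so z = 0.004; its rim is 20 mm high. A fixed turntable rack with two spray bottles, 250 mm tall, stands in its far corner on the robot's right.)

How it is judged:
By the outcome, as a careful person would: the job done as asked, in the order asked, and still so for the second after the job is handed in, with the robot touching nothing.
It also fails if it takes over 72 s, if anything falls off the work surface, if the arm or the gripper's body presses on something with over 40 N, if the wrist force passes 120 N, or if a joint passes its speed limit or range.

## Working session

There is one attempt and no reset: what is moved stays moved. The work goes in short steps, each a Python script; the robot and the scene stay as the last script left them, time stands still between calls to the robot, and variables do not carry over. Pictures are saved under pics/ and viewed, at most 10 in all, crops included, and the job is handed in when it is done.

```bash
ls; mkdir -p pics
python3 - <<'E'
from bench import manip
import cv2,numpy as np
for c in ("top","scene"):
    p,d=manip.grab_frame(c); cv2.imwrite(f"pics/{c}0.png",p[:,:,::-1]); np.save(f"{c}0.npy",d)
    k=manip.get_calibration(c); print(c,k["camera_matrix"].tolist(),k["R"].round(4).tolist(),k["t"].round(4).tolist())
    for n in ["alarm","plunger_tip","alarm_end","bracket","cup","mate","square_tub","beaker","jug","brush","aerator","mousetrap"]:
        print(n,[(np.round(r["at"],3).tolist(),round(r["confidence"],2)) for r in manip.look_for(c,n)][:3])
print(manip.current_time())
E
```

```text
pics
top [[427.0476588485818, 0.0, 250.12805629411113], [0.0, 427.0476588485818, 194.48487899437092], [0.0, 0.0, 1.0]] [[-0.0164, -0.9998, 0.0137], [-0.9973, 0.0154, -0.072], [0.0717, -0.0149, -0.9973]] [0.0005, 0.5795, 1.396]
alarm [([0.469, -0.311, 0.048], 0.91)]
plunger_tip []
alarm_end [([0.466, -0.314, 0.05], 0.76)]
bracket [([0.691, -0.081, 0.012], 0.55)]
cup [([0.595, -0.115, 0.052], 0.83)]
mate [([0.511, 0.388, 0.056], 0.88), ([0.592, -0.115, 0.052], 0.55)]
square_tub [([0.46, 0.277, 0.021], 0.58)]
beaker [([0.606, 0.259, 0.045], 0.53)]
jug [([0.401, 0.391, 0.068], 0.59)]
brush [([0.757, 0.206, 0.038], 0.7)]
aerator [([0.41, 0.029, 0.036], 0.4)]
mousetrap [([0.73, -0.256, 0.012], 0.56)]
scene [[354.87883112839563, 0.0, 249.40462548195526], [0.0, 354.87883112839563, 184.83597693321624], [0.0, 0.0, 1.0]] [[0.7371, 0.6756, -0.0155], [0.5132, -0.5746, -0.6375], [-0.4396, 0.462, -0.7703]] [-0.4457, -0.2521, 1.1785]
alarm [([0.487, -0.322, 0.048], 0.76)]
plunger_tip [([0.518, 0.372, 0.071], 0.4), ([0.417, 0.358, 0.109], 0.36), ([0.487, -0.32, 0.045], 0.35)]
alarm_end [([0.488, -0.322, 0.049], 0.64)]
bracket [([0.682, -0.091, 0.012], 0.92)]
cup [([0.584, -0.109, 0.072], 0.62)]
mate [([0.516, 0.373, 0.075], 0.67)]
square_tub [([0.467, 0.25, 0.058], 0.83), ([0.583, -0.112, 0.069], 0.32)]
beaker [([0.605, 0.246, 0.061], 0.8), ([0.417, 0.36, 0.11], 0.31)]
jug [([0.42, 0.358, 0.107], 0.67)]
brush [([0.763, 0.187, 0.04], 0.71)]
aerator []
mousetrap [([0.737, -0.256, 0.01], 0.89)]
1.3
```

View pics/top0.png

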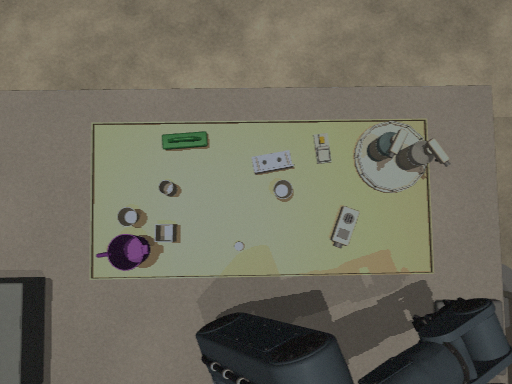

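View pics/scene0.png

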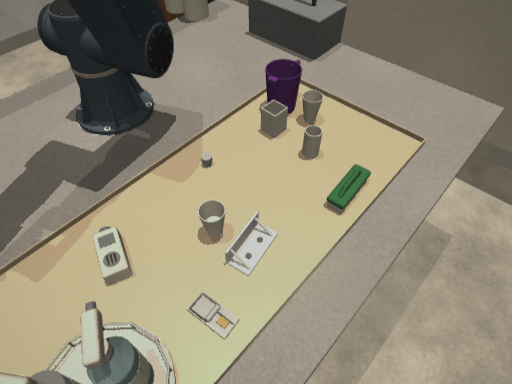

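The top view shows the cup at px (282,189), the bracket at (273,162), the alarm at (345,226) with its plunger towards the robot, and the mate at (128,217) beside the jug. The scene view agrees. Next I'll take a closer wrist look.

```bash
cat > h.py <<'E'
from bench import manip
import cv2,numpy as np
def down(a):  # tool pointing down, tool x at angle a in the world plane
    c,s=np.cos(a),np.sin(a); return np.array([[c,s,0],[s,-c,0],[0,0,-1.]])
def cloud(cam,png=None):
    k=manip.get_calibration(cam); p,d=manip.grab_frame(cam)
    if png: cv2.imwrite(png,p[:,:,::-1])
    K=k["camera_matrix"]; v,u=np.mgrid[:384,:512]
    x=(u-K[0,2])/K[0,0]; y=(v-K[1,2])/K[1,1]
    if cam=="wrist":
        r=np.hypot(x,y)+1e-9; s=np.where(r<1.4,np.tan(np.minimum(r,1.4))/r,np.nan); x,y=x*s,y*s
    C=np.stack([x*d,y*d,d],-1); W=(C-k["t"])@k["R"]; W[d<=0]=np.nan
    return p,W
E
python3 - <<'E'
from h import *
print(manip.current_tcp_rot().round(3).tolist(), manip.get_calibration("wrist"))
for a in (0,np.pi/2,-np.pi/2,np.pi): print(a,manip.inverse_kinematics(np.array([.52,-.2,.33]),down(a)))
manip.move_ptp(np.array([.52,-.2,.33]),down(0))
p,W=cloud("wrist","pics/w1.png"); np.save("w1.npy",W)
for n in ["alarm","plunger_tip","bracket","cup"]:
    print(n,[(np.round(r["at"],3).tolist(),round(r["confidence"],2)) for r in manip.look_for("wrist",n)][:3])
print(manip.current_time(),manip.current_ee_pos(),manip.current_qpos().round(2))
E
```

```text
[[0.903, 0.43, 0.0], [0.43, -0.903, 0.0], [0.0, -0.0, -1.0]] {'camera_matrix': array([[297.31863964,   0.        , 259.48253337],
       [  0.        , 297.31863964, 191.61863747],
       [  0.        ,   0.        ,   1.        ]]), 'R': array([[ 4.29352164e-01, -9.03137064e-01, -4.04781930e-04],
       [-8.59761503e-01, -4.08868532e-01,  3.06001113e-01],
       [-2.76526449e-01, -1.31034224e-01, -9.52031068e-01]]), 't': array([-0.54880089, -0.03807608,  0.37963053])}
0 [-4.50733675e-01  2.82263746e-01  1.50031212e+00 -4.44089210e-16
  1.35901679e+00  1.12006265e+00]
1.5707963267948966 [-4.50733675e-01  2.82263746e-01  1.50031212e+00 -4.44089210e-16
  1.35901679e+00 -4.50733675e-01]
-1.5707963267948966 [-4.50733675e-01  2.82263746e-01  1.50031212e+00 -4.44089210e-16
  1.35901679e+00  2.69085898e+00]
3.141592653589793 [-4.50733675e-01  2.82263746e-01  1.50031212e+00 -4.44089210e-16
  1.35901679e+00 -2.02153000e+00]
alarm [([0.478, -0.312, 0.044], 0.59)]
plunger_tip [([0.408, -0.293, 0.041], 0.54), ([0.411, 0.026, 0.03], 0.34)]
bracket [([0.689, -0.086, 0.012], 0.81)]
cup [([0.586, -0.102, 0.06], 0.97)]
3.1083 [ 0.51976982 -0.20051021  0.3298485 ] [-0.45  0.28  1.5  -0.    1.36  1.12]
```

View pics/w1.png

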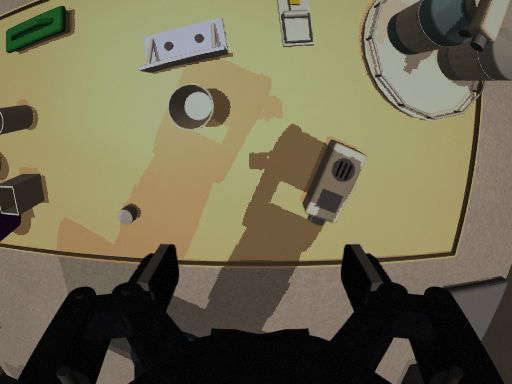

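The wrist view shows the cup at px (192,106), the bracket plate's top edge at (145..228, 70..50), and the alarm at (335,182) with its plunger at (316,218). Next I'll fit these in the point cloud.

```bash
cat > fit.py <<'E'
from h import *
def sel(W,c,r,z0,z1):
    P=W.reshape(-1,3); P=P[np.isfinite(P).all(1)]
    return P[(np.hypot(P[:,0]-c[0],P[:,1]-c[1])<r)&(P[:,2]>z0)&(P[:,2]<z1)]
def rect(Q):
    (c,s,a)=cv2.minAreaRect((Q[:,:2]*1000).astype(np.float32)); return np.round(c,1),np.round(s,1),round(a,1),len(Q)
def rim(Q):  # convex-hull circle fit
    from scipy.optimize import least_squares
    H=cv2.convexHull((Q[:,:2]*1000).astype(np.float32))[:,0]
    f=least_squares(lambda p:np.hypot(*(H-p[:2]).T)-p[2],[*H.mean(0),31],loss="soft_l1"); return f.x.round(1),len(H),np.abs(f.fun).max().round(1)
E
python3 - <<'E'
from fit import *
W=np.load("w1.npy")
Q=sel(W,(.475,-.31),.1,.0,.06); print("alarm z",np.histogram(Q[:,2],np.arange(0,.06,.004)))
print("alarm top",rect(sel(W,(.475,-.31),.08,.041,.055)))
Q=sel(W,(.41,-.295),.03,.015,.04);print("plunger",Q.mean(0).round(4),len(Q))
Q=sel(W,(.66,-.09),.09,.045,.062); print("plate top",rect(Q),Q[:,2].max())
Q=sel(W,(.59,-.11),.05,.085,.1); print("cup",rim(Q),Q[:,2].max())
from h import *
d=np.load("top0.npy");k=manip.get_calibration("top");K=k["camera_matrix"];v,u=np.mgrid[:384,:512]
T=(np.stack([(u-K[0,2])/K[0,0]*d,(v-K[1,2])/K[1,1]*d,d],-1)-k["t"])@k["R"]
for n,c in (("mate",(.515,.385)),("cup",(.59,-.11))):
    Q=sel(T,c,.05,.075,.11); print(n,rim(Q) if len(Q)>4 else len(Q),Q[:,2].max())
Q=sel(T,(.41,.38),.09,.12,.17); print("jug",rim(Q))
E
```

```text
alarm z (array([6525,  803,   46,   51,   46,   61,   56,   67,   87,  118,  402,
       2166,   29,    0]), array([0.   , 0.004, 0.008, 0.012, 0.016, 0.02 , 0.024, 0.028, 0.032,
       0.036, 0.04 , 0.044, 0.048, 0.052, 0.056]))
alarm top (array([ 472. , -315.7]), array([ 56.2, 121.1]), 68.5, 2571)
plunger [ 0.4096 -0.2894  0.0352] 112
plate top (array([621.9, -93.7]), array([102.8, 129. ]), 10.0, 654) 0.06172151271411229
cup (array([ 591.1, -109.5,   31.1]), 33, np.float64(0.9)) 0.09322282745975398
mate (array([511.8, 379.8,  30.8]), 23, np.float64(1.3)) 0.09843590870014561
cup (array([ 590.7, -111.5,   30. ]), 28, np.float64(1.6)) 0.09892773837370308
jug (array([404.6, 360.2,  56.7]), 26, np.float64(46.8))
```

Run:
```python
from fit import *
W=np.load("w1.npy")
Q=sel(W,(.66,-.09),.09,.046,.062); Q=Q[Q[:,0]>.635]; print("plate top",rect(Q))
o=down(0); x,y=.591,-.1095
manip.move_ptp(np.array([x,y,.17]),o)
manip.move_l(np.array([x,y,.059]),max_speed=.12)
print(manip.current_ee_pos(),manip.current_force())
manip.set_gripper(0.,25); print(manip.current_grip_width(),manip.current_grip_force())
manip.move_l(np.array([x,y,.19]),max_speed=.15)
print(manip.current_grip_width(),manip.current_force())
manip.move_ptp(np.array([.42,.33,.26]),o)
p,W=cloud("wrist","pics/w2.png"); np.save("w2.npy",W)
Q=sel(W,(.512,.38),.045,.082,.1); print("mate",rim(Q),len(Q))
print("beaker",rim(sel(W,(.606,.26),.045,.08,.1)), manip.current_time())
```

```text
plate top (array([665. , -86.1]), array([ 12.1, 129. ]), 9.6, 438)
[ 0.59147629 -0.10967168  0.05980562] [-0.05777406  0.27891903 -0.12873597]
0.7037090096050469 26.370581451119506
0.7031621609080598 [-0.52003873  0.21568593 -1.58382219]
mate (array([511.9, 381.6,  31. ]), 47, np.float64(0.7)) 702
beaker (array([602.2, 261.6,  23.5]), 24, np.float64(2.6)) 8.1667
```

View pics/w2.png

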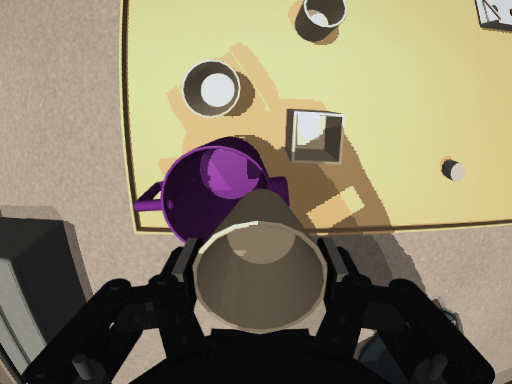

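The cup is held upright, with its rim at px (262,272), and the mate is at (212,88). I'll measure the held cup's offset in the hand from this same frame, then nest it.

Run:
```python
from fit import *
W=np.load("w2.npy"); t=manip.current_ee_pos(); print(t)
Q=sel(W,t,.06,.278,.30); print(rim(Q),len(Q),np.percentile(Q[:,2],[5,50,95]).round(4))
```

```text
[0.42053753 0.32937701 0.25980504]
(array([420.6, 330.5,  31.8]), 31, np.float64(13.2)) 6796 [0.2792 0.2883 0.2961]
```

Run:
```python
from fit import *
o=down(0); x,y=.512,.381
manip.move_ptp(np.array([x,y,.19]),o)
f0=manip.current_force()
manip.move_l(np.array([x,y,.115]),max_speed=.1); print(manip.current_force()-f0)
for z in (.107,.101,.098,.0965):
    manip.move_l(np.array([x,y,z]),max_speed=.06); f=manip.current_force()-f0; print(z,f.round(2),manip.current_ee_pos().round(4))
    if abs(f[2])>4: break
print(manip.current_time())
```

```text
[-0.22958144 -0.63872617 -0.14240734]
0.107 [ 0.1  -0.94 -0.36] [0.5118 0.3809 0.1067]
0.101 [-0.66 -0.6  -0.36] [0.5118 0.3809 0.1005]
0.098 [ 0.49  0.85 -0.4 ] [0.5119 0.381  0.0978]
0.0965 [ 0.14 -0.41 -0.5 ] [0.512  0.381  0.0965]
10.675
```

Run:
```python
from fit import *
o=down(0)
manip.set_gripper(1.0); x,y=.512,.381
manip.move_l(np.array([x,y,.2]),max_speed=.15)
manip.move_l(np.array([.42,.33,.26]),max_speed=.3)
p,W=cloud("wrist","pics/w3.png"); np.save("w3.npy",W)
Q=sel(W,(.512,.38),.045,.115,.14); print("nested rim",rim(Q),len(Q),np.percentile(Q[:,2],[5,50,95]))
manip.move_ptp(np.array([.55,-.09,.22]),down(np.radians(9.6)))
p,W=cloud("wrist","pics/w4.png"); np.save("w4.npy",W)
n=np.array([np.cos(np.radians(9.6)),np.sin(np.radians(9.6))])
Q=sel(W,(.665,-.086),.08,.046,.062); print("plate top",rect(Q), Q[:,2].max())
Q=sel(W,(.665,-.086),.08,.012,.044); Q=Q[np.abs((Q[:,:2]-[.665,-.086])@n)<.015]
h=(Q[:,:2]-[.665,-.086])@n; print("front hist",np.histogram(h,np.arange(-.015,.016,.002)))
F=Q[np.abs(h-np.median(h))<.004]; c=F[:,:2].mean(0); v=np.linalg.svd(F[:,:2]-c)[2][1] if len(F)<3000 else np.linalg.eigh(np.cov(F[:,:2].T))[1][:,0]; print(c,np.degrees(np.arctan2(*(v*np.sign(v[0]))[::-1])),len(F))
print(manip.current_time())
```

```text
nested rim (array([511.7, 381. ,  31.1]), 38, np.float64(0.7)) 1029 [0.11613401 0.12561356 0.12791505]
plate top (array([665.3, -85.6]), array([ 12.7, 129.3]), 9.7, 853) 0.0557239904024442
front hist (array([  0,   0,   0,   0, 274,  35,   0,   0,   0,   0,   3,  12,  15,
        16,  15]), array([-0.015, -0.013, -0.011, -0.009, -0.007, -0.005, -0.003, -0.001,
        0.001,  0.003,  0.005,  0.007,  0.009,  0.011,  0.013,  0.015]))
[ 0.65952584 -0.08568349] 9.548958765603109 309
14.1667
```

View pics/w3.png

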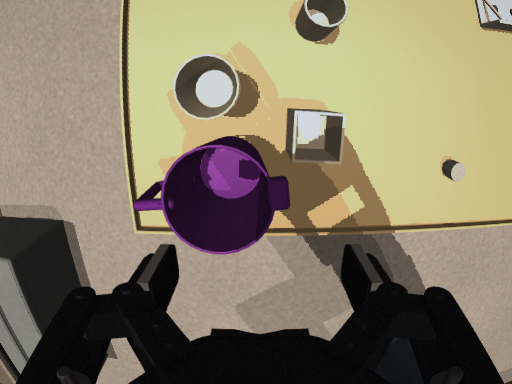

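View pics/w4.png

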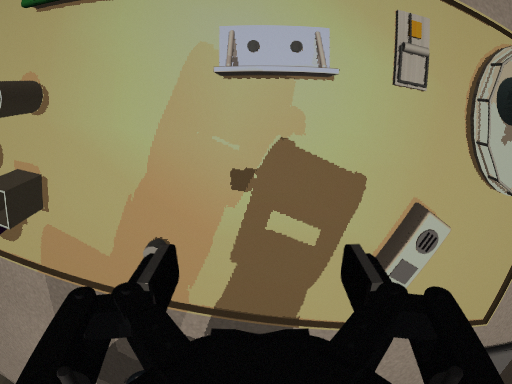

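The cup is nested, with its rim at z 0.128 and centred on the mate (px (208,87)). The area in front of the bracket is clear, and the plate runs along px (217..338, 72). Next I'll move the alarm.

Run:
```python
from fit import *
a=np.radians(-21.5); b=np.radians(9.6); n=np.array([np.cos(b),np.sin(b)]); B=np.array([.6595,-.0857])
manip.move_ptp(np.array([.472,-.3157,.12]),down(a))
manip.move_l(np.array([.472,-.3157,.014]),max_speed=.1)
print(manip.current_force().round(2))
manip.set_gripper(0.,30); print(manip.current_grip_width(),manip.current_grip_force())
manip.move_l(np.array([.472,-.3157,.08]),max_speed=.1)
P=lambda d,z:np.array([*(B-d*n),z])
manip.move_ptp(P(.085,.10),down(b))
manip.move_l(P(.075,.016),max_speed=.1)
manip.move_l(P(.075,.0145),max_speed=.03)
f0=manip.current_force(); print("f0",f0.round(2),manip.current_ee_pos().round(4))
for d in np.arange(.070,.050,-.0015):
    manip.move_l(P(d,.0145),max_speed=.04); f=(manip.current_force()-f0)[:2]@n; print(round(d,4),round(f,2))
    if f<-6: break
print(manip.current_grip_width(),manip.current_force().round(2),manip.current_time())
```

```text
[ 0.39  0.12 -0.38]
0.6536253316873947 32.79863119125366
f0 [ 0.69  0.31 -1.25] [ 0.5856 -0.0982  0.0147]
0.07 -0.66
0.0685 -0.13
0.067 0.13
0.0655 -0.82
0.064 0.07
0.0625 -1.19
0.061 -5.34
0.0595 -15.29
0.6517647574950852 [-14.15  -3.61  11.98] 21.8083
```

Run:
```python
from fit import *
b=np.radians(9.6); n=np.array([np.cos(b),np.sin(b)]); B=np.array([.6595,-.0857])
P=lambda d,z:np.array([*(B-d*n),z])
manip.move_l(P(.061,.0145),max_speed=.04)
manip.set_gripper(.9)
manip.move_l(P(.061,.11),max_speed=.12)
manip.move_l(P(.155,.22),max_speed=.25)
p,W=cloud("wrist","pics/w5.png")
Q=sel(W,B-.06*n,.064,.041,.048); Q=Q[(Q[:,:2]-B)@n<-.003]; print("alarm top",rect(Q)); 
print("exp centre",B-.06*n, manip.current_time())
Q=sel(W,B-.13*n,.025,.012,.04);print("plunger",Q.mean(0).round(4),((Q[:,:2]-B)@n).min(),len(Q))
```

```text
alarm top (array([598. , -94.8]), array([118.3,  56.3]), 9.9, 5663)
exp centre [ 0.60034024 -0.09570612] 24.125
plunger [ 0.5331 -0.1055  0.0352] -0.13338518178956435 233
```

View pics/w5.png

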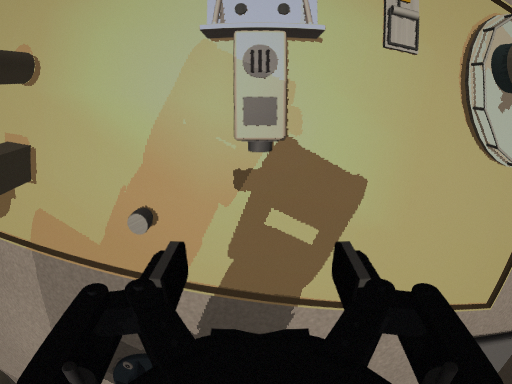

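The alarm is flush and square against the plate, with its plunger free at px (260,146). Now I'll press it with shut fingers.

Run:
```python
from fit import *
b=np.radians(9.7); n=np.array([np.cos(b),np.sin(b)]); m=np.array([-n[1],n[0]]); B=np.array([.6595,-.0857])
P=lambda d,z:np.array([*(B-d*n+.001*m),z])
manip.set_gripper(0.,20)
manip.move_ptp(P(.175,.08),down(b)); manip.move_l(P(.175,.014),max_speed=.1)
manip.move_l(P(.156,.014),max_speed=.06); manip.dwell(.1)
f0=manip.current_force()
for d in np.arange(.152,.118,-.0015):
    manip.move_l(P(d,.014),max_speed=.04); f=(manip.current_force()-f0)[:2]@n
    print(round(d,4),round(f,2), end="; ")
    if f<-16: break
manip.dwell(1.3); print("\nheld",(manip.current_force()-f0).round(2),manip.current_ee_pos().round(4))
p,W=cloud("wrist","pics/w6.png")
manip.move_l(P(.18,.014),max_speed=.05); manip.move_l(P(.18,.1),max_speed=.15); manip.move_l(P(.155,.22),max_speed=.2)
p,W=cloud("wrist","pics/w7.png")
Q=sel(W,B-.06*n,.064,.041,.048); Q=Q[(Q[:,:2]-B)@n<-.003]; print("alarm top",rect(Q))
Q=sel(W,B-.13*n,.025,.012,.04);print("plunger",Q.mean(0).round(4),((Q[:,:2]-B)@n).min(),len(Q),manip.current_time())
```

```text
0.152 -0.38; 0.1505 -0.29; 0.149 0.19; 0.1475 0.04; 0.146 0.97; 0.1445 -3.47; 0.143 -3.27; 0.1415 -3.0; 0.14 -3.0; 0.1385 -5.06; 0.137 -4.4; 0.1355 -4.86; 0.134 -12.12; 0.1325 -21.66; 
held [-20.65  -6.35  12.11] [ 0.5259 -0.1073  0.0138]
alarm top (array([598. , -94.6]), array([118.3,  55.9]), 10.0, 5700)
plunger [ 0.5331 -0.1057  0.0353] -0.13347434404485395 234 34.325
```

View pics/w6.png

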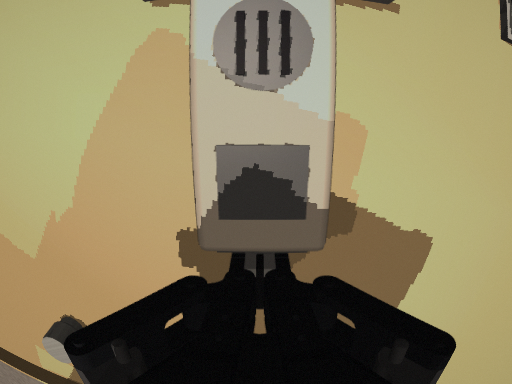

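View pics/w7.png

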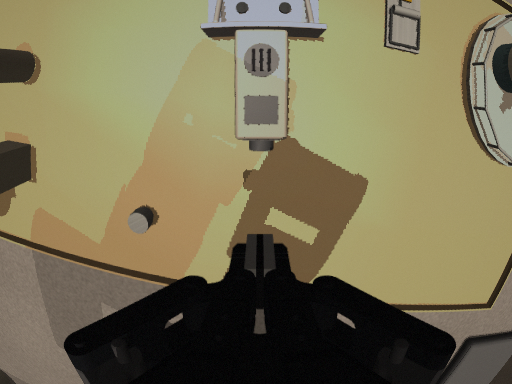

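While held (w6), the fingers had the plunger fully in, with a hard stop after about 10 mm. Afterwards (w7), the plunger is out again at px (261,146) and the alarm hasn't moved.

```bash
python3 -c "
from bench import manip
print(manip.sign_off())"
```

```text
the job is handed in; nothing more can be done
None
```

The job is done and handed in at about 34 s: the cup is nested upright in its mate, and the alarm lies flat and square against the bracket after its plunger was pressed fully in for over a second and sprang back out.

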